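# Weigh the large clamp ring on the spring scale's hook

### The job

Take the larger of the two metal clamp rings out of the drying rack by its rim and hang it on the J-hook of the spring weighing stand, with the top of the rim lying in the bottom of the hook and the ring hanging straight below. Lower it gently until the spring carries its whole weight before you let go, so that the scale is never jerked, bounced or pushed to its end stop and the ring is not wedged hard against the hook. Leave the smaller ring standing in the rack.

Things in the scene. Friction and masses are not known exactly. Their poses are not given: they have to be found in the camera images.
- ring_large_center (a point): centre of the large clamp ring: flat metal ring, outer diameter 170 mm, inner 138 mm, 10 mm thick; weight unknown, 3 to 9 N. x: its axis, across the thickness; z up. Stands on edge in the front or rear slot, centre 103 mm above the bench. Pinch the rim firmly across its flat faces, a finger's width beside the top: the top is for the hook. Hung with its centre off to one side it swings on release.
- ring_small_center (a point): centre of the small clamp ring: the same kind of flat metal ring, outer diameter 120 mm, inner 92 mm, 10 mm thick, standing on edge in the other slot, centre 72 mm above the bench, same axes. It stays there.
- rack: drying rack of steel wire, 170 mm long (its x axis), 130 mm wide, fixed; origin on the bench at its middle. Rings stand across it in slots at x = -45 and +45 mm (that at x = 0 is empty), on two rails, between pairs of upright pins at y = -45 and +45 mm, 92 mm high, 13 mm apart. Rings come out straight up.
- weigh_stand: spring weighing stand, fixed; origin on the bench straight below the hook's seat, x axis from the hook to the column. Base plate 20 mm high (feet and knobs to 31), x = -63 to +199 mm, 150 mm wide; column 62 mm wide, front face at x = +140 mm, 406 mm high. The hook's carrier (x = 111 to 140 mm, 34 mm wide) slides on the column's front; its arm runs level along y = 0 to -x and dips into the J.
- hook_seat (a point): bottom of the hook's bend, on top of its 10 mm round steel bar, where the rim's inner edge shall lie: 270 mm above the bench with the scale empty; sinks with the scale. x axis: from the hook's tip to the column. The bend's bottom is level for 14 mm, between sides sloping at 60 degrees that guide the rim. A hung ring has its axis along this x and its centre 69 mm below.
- hook_tip (a point): centre of the round end (5 mm radius) of the hook's upturned tip: 22.6 mm before the seat (-x) and 17 mm above it, so the top of the tip is 22 mm above the seat; the arm behind the bend, from x = +23 mm, has its top 28 mm above the seat. The tip goes through the ring's hole.
- scale (a joint): how far the hook has sunk, in m: 0 when empty, at the upper stop, growing downwards; end stop at 0.085. A soft spring, about 150 N/m, lightly damped: the large ring draws it down 19 to 60 mm, and a release while spring and weight are out of balance makes it bounce. The hook should not move faster than 75 mm/s.
Not all that is in view belongs to the job. Leave any brown look-alike of the part that bears ring_small_center alone.

How it is judged (in metres and radians):
On the way, in this order (a step that is already met when the one before it is completed fails the run):
1. the large ring is lifted clear of the rack (height (world z) of ring_large_center above 0.16 m and contact force between ring_large and rack below 0.1 N), for 0.1 s.
2. the hook is through the ring and carries part of its weight while the fingers still hold it (contact force between ring_large and weigh_stand above 1 N and contact force between the fingers and ring_large above 1 N and distance between ring_large_center and hook_seat below 0.08 m and value of joint scale above 0.01 m), for 0.2 s.
At the end, for the whole second after the job is handed in: The large ring hangs at rest on the hook, untouched: its centre 60 to 74 mm below the seat, within 8 mm of it along the hook, its axis within 0.2 rad of the hook's; the scale is down more than 12 mm and still (under 40 mm/s); the small ring stands within 20 mm of its place (x of ring_large_center in the frame of hook_seat between -0.008 and 0.008 m and z of ring_large_center in the frame of hook_seat between -0.074 and -0.06 m and angle between the x axis of ring_large_center and the x axis of hook_seat, either way round below 0.2 rad and value of joint scale above 0.012 m and velocity of joint scale between -0.04 and 0.04 m/s and linear speed of ring_large below 0.06 m/s and contact force between the fingers and ring_large below 0.05 N and distance of ring_small_center from where it was at the start of the episode below 0.02 m and angle between ring_small_center's own z axis and vertical below 0.2 rad).
It fails at once if the scale is jerked or bounced: the hook moves faster than 75 mm/s (velocity of joint scale above 0.075 m/s or velocity of joint scale below -0.075 m/s).
It fails at once if the scale is pushed to its end stop (value of joint scale above 0.082 m).
It fails at once if the ring is forced against the stand with more than 20 N (contact force between ring_large and weigh_stand above 20 N).
It fails at once if the arm or fingers strike the stand with more than 15 N (contact force between any of the arm, the fingers and weigh_stand above 15 N).
It fails at once if the small ring is knocked over or moved (distance of ring_small_center from where it was at the start of the episode above 0.03 m or angle between ring_small_center's own z axis and vertical above 0.3 rad).
It also fails if it takes over 59 s, if anything falls off the work surface, if the arm or the gripper's body presses on something with over 40 N, if the wrist force passes 120 N, or if a joint passes its speed limit or range.

### The arm

A 6-joint arm with a two-finger parallel gripper is mounted at the origin on the work surface; the furniture and walls round the work are solid. World frame = base frame: x ahead of the robot, y to its left, z up, the work surface at z = 0. Lengths are in m, angles in degrees, forces in N, time in s.
With the tool pointing down it reaches from about 0.4 to 0.825 m from the base axis. Payload 7 kg.
Tool frame: the origin (TCP) lies between the finger pads; the fingertips stand 14 mm ahead of it and the grasp point (between the pads) lies 5 mm behind it; z points along the fingers, y is the line along which they close (so a half turn about z gives the same grasp; the last joint's range is limited). The gripper opens to 88 mm and grips with 3 to 60 N. Pads are 19 mm wide; open, the fingers measure 130 mm over their backs; the gripper's body (78 mm by 193 mm) begins 47 mm behind the grasp point.
Start: joints at [92.309, 20.546, 0.682, 0, -70.136, -16.507], TCP at [0.166, 0.654, 0.205] pointing down, gripper open.
Joint ranges: [-176.03, 176.03], [-82.01, 121.73], [-58.28, 71.71], [-173.87, 95.51], [-174.79, -0.11], [-173.66, 173.66]. Speed limits (degrees/s): [136.94, 136.94, 172.46, 180, 180, 180].

### API

Orientations are given as [roll, pitch, yaw] about the fixed x, y, z axes, in that order (R = Rz(yaw) Ry(pitch) Rx(roll)).
In Python, from plant import status, cams, job gives the robot as it stands. The module is installed in compiled form; this text tells all that it offers.
- The arm moves only by the tool step_arm, never from a script. Its arguments are lists of equal length, an entry for each row: "xyz": the shift along the tool's x, y, z each as a share of 20 cm, from -1 to 1, a list of three; "yaw": the turn about the tool's z as a share of 360 degrees, from -1 to 1; "claw": the closure, from -1 (fully open) to 1 (shut). A call has 1 to 20 rows; each row is the pose to reach, as a shift and turn from the pose commanded when the call began, along the tool's axes at that moment, turning the shorter way round; what a row does not reach only later rows make up. A row lasts 1/12 s, in which the tool goes at most 41.7 mm and 7.16 degrees, less where a joint would pass 70% of its speed; a pose out of reach is approached as far as the arm can. A call with a number of a shift or a turn outside -1 to 1 is refused whole. A call with a gripper value outside its range is refused whole. The fingers move at their own pace and stop on an object; "grip_force" is the grip in N (left out, the last holds). Time passes only in rows, so rows that repeat a pose let the fingers close. It gives the time, the measured TCP pose, the force, the opening and the grip force at its end, in the units of the state.
- status.get_state(): the state, without advancing time (a new reading comes with each control period).
- cams.capture(name): name is "scene" or "top"; returns (picture, depth): 384x512x3 uint8, blue, green, red; 384x512 float32, m along the optical axis (not along the pixel's ray), 0 where there is no reading.
- cams.calibration(name): a dict with "mtx" (3x3 intrinsics, pixels), "D" ([k1, k2, p1, p2, k3] as OpenCV has them; the pictures are not rectified), "camera_from_world" (4x4, takes a point from world to camera coordinates). Camera axes: x right, y down, z forward; pixel columns grow to the right and rows downward; lengths in m; the calibration is good to about 2 mm. A picture is of the moment at which its call begins. calibration takes no time and is no camera call.
- job.close_job(): hands the job in; it is judged then, once.
The state is a dict: "time_s": time; "joints": joint angles; "qd": joint speeds; "joint_torque": joint torques, N m; "tcp_pos": TCP position; "eef_rot": TCP orientation; "contact_force": force on the tool from outside, world axes, zero at the start; "moment": the same for the moment, N m; "gripper_width": finger opening in m; "gripper_force": force on a finger pad.
Only numpy, scipy, OpenCV 4.12 (cv2) and the standard library are available. Lean on these libraries where they do the work, as an engineer would, in place of code of your own. Each camera call takes 0.05 s, during which the arm holds its last target. There are 200 camera calls.

## Working session

There is one attempt and no reset: what is moved stays moved. The work goes in short steps, Python scripts to look and compute and a tool call to move; the robot and the scene stay as the last step left them, time stands still between calls to the robot, and variables do not carry over. Pictures are saved under pics/ and viewed, at most 10 in all, crops included, and the job is handed in when it is done.

Besides the shell and the picture viewer there is one more tool, called after "Emit:" by a JSON object that holds its "fn" and its "kwargs", one argument or row to a line. step_arm: Moves the arm, as the interface text tells. Shift numbers are shares of 20 cm and turn numbers shares of 360 degrees, none past 1 either way. Its arguments: {"type":"object","properties":{"xyz":{"type":"array"},"yaw":{"type":"array"},"claw":{"type":"array"},"grip_force":{"type":"number"}},"required":["xyz","yaw","claw"]}

```bash
mkdir -p pics; cat > h.py <<'E'
import numpy as np, cv2
from plant import status, cams, job
def grab(n):
    p,d=cams.capture(n); np.savez('%s.npz'%n,p=p,d=d); return p,d
def load(n):
    z=np.load('%s.npz'%n); return z['p'],z['d']
def pts(n,uv,d):
    c=cams.calibration(n); T=np.linalg.inv(np.array(c['camera_from_world']))
    uv=np.asarray(uv,float).reshape(-1,1,2)
    r=cv2.undistortPoints(uv,np.array(c['mtx']),np.array(c['D'])).reshape(-1,2)
    z=np.array([d[int(v),int(u)] for u,v in uv.reshape(-1,2)])
    P=np.c_[r*z[:,None],z]
    return P@T[:3,:3].T+T[:3,3]
def cloud(n,d):
    v,u=np.mgrid[0:384,0:512]
    return pts(n,np.stack([u,v],-1),d).reshape(384,512,3)
E
python3 - <<'E'
from h import *
for n in('scene','top'):
    p,d=grab(n); cv2.imwrite(f'pics/{n}0.png',cv2.resize(p,(768,576)))
    c=cams.calibration(n); T=np.linalg.inv(np.array(c['camera_from_world'])); print(n,T.round(3),np.array(c['mtx']).round(1))
s=status.get_state(); print({k:np.round(v,4) for k,v in s.items()})
E
```

```text
scene [[-0.683 -0.547  0.484  0.065]
 [-0.73   0.526 -0.436  0.368]
 [-0.016 -0.651 -0.759  0.906]
 [ 0.     0.     0.     1.   ]] [[376.    0.  258.7]
 [  0.  376.  198.1]
 [  0.    0.    1. ]]
top [[-0.011 -0.995  0.104  0.395]
 [-1.     0.011 -0.009 -0.048]
 [ 0.008 -0.104 -0.995  1.544]
 [ 0.     0.     0.     1.   ]] [[466.4   0.  265.5]
 [  0.  466.4 192.8]
 [  0.    0.    1. ]]
{'time_s': np.float64(0.1), 'joints': array([ 9.23094e+01,  2.05878e+01,  6.37200e-01, -1.67000e-02,
       -7.01356e+01, -1.65080e+01]), 'qd': array([ 0.0134, -0.2038,  0.0983,  0.0126, -0.0588, -0.0822]), 'joint_torque': array([-8.00000e-04, -5.84162e+01,  2.93754e+01,  7.01560e+00,
        1.02000e-02, -0.00000e+00]), 'tcp_pos': array([0.1655, 0.6539, 0.2042]), 'eef_rot': array([ 1.79913e+02, -9.40000e-03, -1.42043e+01]), 'contact_force': array([-0.186 ,  0.0375, -0.1798]), 'moment': array([ 0.0104,  0.0233, -0.0069]), 'gripper_force': np.float64(0.0), 'gripper_width': np.float64(0.0876)}
```

View pics/scene0.png

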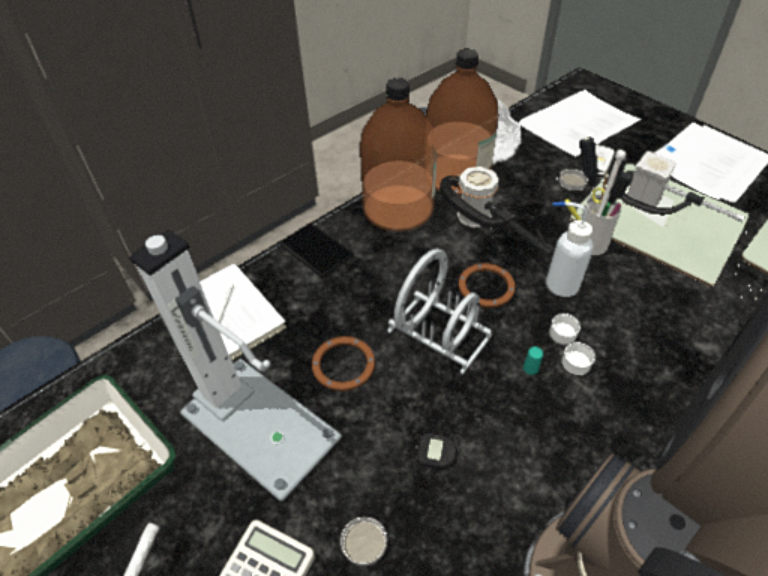

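View pics/top0.png

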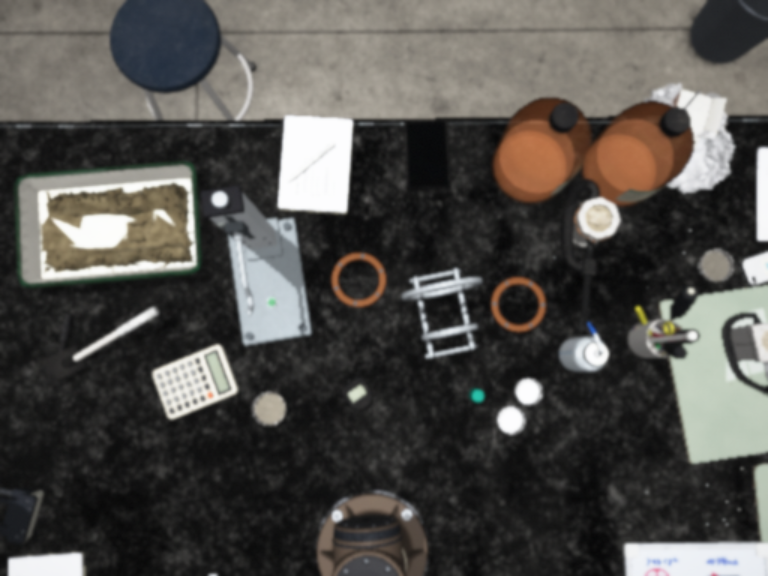

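The scene view shows the rack with the large ring in the rear slot at about (422,290) and the small ring in the front slot at (462,318). The stand has its column at (190,330) and its hook end at about (262,365). The flat rings at (343,362) and (487,284) are brown look-alikes, so I leave them. The top view shows the large ring at (440,287), the small one at (450,332), and the hook arm at (243,285).

```bash
python3 - <<'E'
from h import *
p,d=load('scene')
cv2.imwrite('pics/crop1.png',np.hstack([cv2.resize(p[150:260,230:350],None,fx=3.3,fy=3.3,interpolation=2),cv2.resize(p[150:260,100:220],None,fx=3.3,fy=3.3,interpolation=2)]))
for n in('scene','top'):
    p,d=load(n); C=cloud(n,d); X=C[...,0];Y=C[...,1];Z=C[...,2]
    R=(d>0)&(X>.35)&(X<.75)&(Y>-.32)&(Y<-.02)&(Z>.02)
    print(n,'rack pts',R.sum(),'Zmax',Z[R].max())
    for lo,hi in((.1,.14),(.14,.2),(.11,.2)):
        M=R&(Z>lo)&(Z<hi); P=C[M]
        if len(P)>5: print(lo,hi,len(P),P.mean(0).round(3),P.min(0).round(3),P.max(0).round(3))
    S=(d>0)&(X>.35)&(X<.8)&(Y>.05)&(Y<.45)
    for lo,hi in((.015,.025),(.22,.26),(.26,.29),(.29,.33),(.38,.43)):
        M=S&(Z>lo)&(Z<hi); P=C[M]
        if len(P)>5: print('stand',lo,hi,len(P),P.mean(0).round(3),P.min(0).round(3),P.max(0).round(3))
E
```

```text
scene rack pts 1511 Zmax 0.18836537931343766
0.1 0.14 256 [ 0.49  -0.146  0.12 ] [ 0.444 -0.319  0.1  ] [ 0.75  -0.065  0.14 ]
0.14 0.2 259 [ 0.541 -0.134  0.169] [ 0.526 -0.22   0.14 ] [ 0.56  -0.076  0.188]
0.11 0.2 470 [ 0.517 -0.14   0.149] [ 0.444 -0.319  0.11 ] [ 0.75  -0.065  0.188]
stand 0.015 0.025 6321 [0.554 0.248 0.02 ] [0.35  0.05  0.015] [0.8   0.45  0.025]
stand 0.22 0.26 264 [0.65  0.247 0.238] [0.641 0.203 0.22 ] [0.681 0.269 0.26 ]
stand 0.26 0.29 320 [0.6   0.236 0.276] [0.481 0.203 0.26 ] [0.68  0.268 0.29 ]
stand 0.29 0.33 756 [0.621 0.234 0.308] [0.482 0.203 0.29 ] [0.681 0.269 0.33 ]
stand 0.38 0.43 671 [0.66  0.238 0.394] [0.639 0.2   0.38 ] [0.693 0.272 0.409]
top rack pts 792 Zmax 0.19415286171000723
0.1 0.14 137 [ 0.473 -0.159  0.123] [ 0.445 -0.232  0.101] [ 0.565 -0.068  0.14 ]
0.14 0.2 187 [ 0.546 -0.147  0.173] [ 0.529 -0.223  0.14 ] [ 0.564 -0.074  0.194]
0.11 0.2 307 [ 0.518 -0.152  0.154] [ 0.448 -0.232  0.111] [ 0.565 -0.068  0.194]
stand 0.015 0.025 4066 [0.574 0.24  0.02 ] [0.35  0.05  0.015] [0.8   0.45  0.025]
stand 0.22 0.26 53 [0.665 0.209 0.24 ] [0.65  0.203 0.22 ] [0.69  0.223 0.26 ]
stand 0.26 0.29 118 [0.581 0.213 0.277] [0.486 0.203 0.261] [0.689 0.261 0.29 ]
stand 0.29 0.33 360 [0.619 0.225 0.307] [0.485 0.203 0.29 ] [0.692 0.261 0.33 ]
stand 0.38 0.43 504 [0.667 0.234 0.393] [0.641 0.199 0.381] [0.697 0.271 0.411]
```

View pics/crop1.png

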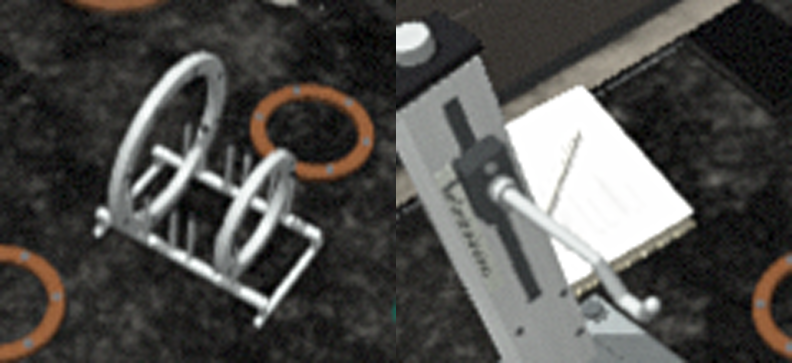

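The crop confirms it. The tall rear ring, left panel (165,140), is the large one: its top is about 0.19 m up, against about 0.13 m for the front ring at (255,210). The right panel shows the hook arm running from the carrier at (490,180) to the upturned tip at (648,305).

```bash
python3 - <<'E'
from h import *
from scipy.optimize import least_squares
def line(P):
    m=np.median(P,0); 
    for _ in range(4):
        r=P-m; w=np.linalg.svd(r,full_matrices=0)[2][0]; n=np.array([-w[1],w[0]]); k=abs(r@n)<.009; P=P[k]; m=P.mean(0)
    return m,w,(P-m)@n
for n in('scene','top'):
    p,d=load(n); C=cloud(n,d); X,Y,Z=C.transpose(2,0,1)
    M=(X>.5)&(X<.6)&(Y>-.25)&(Y<-.05)&(Z>.11)&(Z<.2)
    P=C[M]; m,w,r=line(P[:,:2]); w=w*np.sign(w[1]); print(n,'ring',m.round(4),'dir',np.degrees(np.arctan2(w[1],w[0])).round(2),'std',r.std().round(4),len(r))
    # circle in ring plane: outer edge
    t=(P[:,:2]-m)@w; Q=np.c_[t,P[:,2]]
    f=least_squares(lambda c:np.hypot(Q[:,0]-c[0],Q[:,1]-c[1])-.077,[0,.103],loss='soft_l1',f_scale=.003); 
    print('  centre',(m+w*f.x[0]).round(4),f.x[1].round(4), 'outer-most r', np.percentile(np.hypot(*(Q-f.x).T),[2,50,98]).round(4))
    T=P[P[:,2]>np.percentile(P[:,2],90)]; print('  top band',T.mean(0).round(4), T.min(0).round(4),T.max(0).round(4))
    M=(X>.42)&(X<.5)&(Y>-.25)&(Y<-.05)&(Z>.1)&(Z<.14); print('  small top',C[M].mean(0).round(4),M.sum())
    # hook
    M=(X>.47)&(X<.605)&(Y>.15)&(Y<.3)&(Z>.24)&(Z<.34); P=C[M]; m,w,r=line(P[:,:2]); w=w*np.sign(w[0]); yw=np.arctan2(w[1],w[0]); print(' hook',m.round(4),np.degrees(yw).round(2),r.std().round(4),len(r))
    for a in np.arange(.47,.63,.008):
        k=(P[:,0]>a)&(P[:,0]<a+.008)
        if k.sum()>1: print('   x%.3f'%(a+.004),k.sum(),'y',P[k,1].mean().round(4),P[k,1].min().round(4),P[k,1].max().round(4),'z',np.median(P[k,2]).round(4),P[k,2].max().round(4))
    B=(Z>.014)&(Z<.026)&(X>.38)&(X<.78)&(Y>.1)&(Y<.38)&(p.min(2)>100)
    if B.sum():
        hull=cv2.minAreaRect(C[B][:,:2].astype(np.float32)); print(' base',hull,B.sum())
    K=(Z>.1)&(Z<.38)&(X>.6)&(X<.72)&(Y>.15)&(Y<.32)&(X<.66);
E
```

```text
scene ring [ 0.5402 -0.1329] dir 100.19 std 0.003 342
  centre [ 0.5426 -0.1464] 0.107 outer-most r [0.0653 0.0776 0.0831]
  top band [ 0.5448 -0.1483  0.1853] [ 0.5382 -0.1726  0.1838] [ 0.5532 -0.131   0.1884]
  small top [ 0.4536 -0.1555  0.12  ] 149
 hook [0.5407 0.2174] 8.66 0.0028 282
   x0.482 12 y 0.2086 0.2048 0.212 z 0.2901 0.2928
   x0.490 17 y 0.2103 0.2033 0.2131 z 0.2863 0.2932
   x0.498 8 y 0.2136 0.2127 0.2147 z 0.2711 0.2813
   x0.506 14 y 0.2117 0.2068 0.2158 z 0.2696 0.2716
   x0.514 17 y 0.2134 0.208 0.2175 z 0.2697 0.2721
   x0.522 37 y 0.214 0.2084 0.2189 z 0.2769 0.2865
   x0.530 35 y 0.2155 0.2094 0.2199 z 0.291 0.2967
   x0.538 18 y 0.2167 0.2122 0.2209 z 0.2969 0.2996
   x0.546 19 y 0.2182 0.2122 0.222 z 0.2983 0.2996
   x0.554 15 y 0.2195 0.2138 0.2236 z 0.2981 0.3004
   x0.562 14 y 0.2206 0.2157 0.2241 z 0.2978 0.2992
   x0.570 16 y 0.222 0.2175 0.226 z 0.2974 0.2994
   x0.578 18 y 0.2235 0.2175 0.2276 z 0.2981 0.3007
   x0.586 12 y 0.2248 0.2196 0.2286 z 0.2981 0.3004
   x0.594 19 y 0.2253 0.2191 0.2298 z 0.2971 0.2993
   x0.602 11 y 0.2268 0.2212 0.2312 
[... 656 characters left out ...]
0.2165 z 0.2673 0.2702
   x0.522 11 y 0.2134 0.2099 0.2178 z 0.2727 0.2794
   x0.530 16 y 0.2147 0.21 0.2189 z 0.2874 0.2981
   x0.538 12 y 0.2156 0.2111 0.2214 z 0.2954 0.2991
   x0.546 10 y 0.2173 0.2136 0.2209 z 0.2976 0.3007
   x0.554 11 y 0.2179 0.2138 0.2212 z 0.2946 0.3013
   x0.562 9 y 0.2198 0.2154 0.2244 z 0.2973 0.3019
   x0.570 12 y 0.2203 0.2161 0.225 z 0.2956 0.3002
   x0.578 10 y 0.222 0.2188 0.227 z 0.2969 0.3021
   x0.586 12 y 0.223 0.2191 0.2276 z 0.2954 0.301
   x0.594 10 y 0.2242 0.2204 0.2283 z 0.2956 0.2986
   x0.602 12 y 0.2261 0.2221 0.2306 z 0.295 0.2993
 base ((0.5799382925033569, 0.2392738312482834), (0.2384060174226761, 0.4240826368331909), 83.11592102050781) 3104
```

Emit:
{"fn": "step_arm", "kwargs": {
  "xyz": [
    [0,0,-0.2],
    [0,0,-0.4],
    [0,0,-0.6],
    [0.2,0.18,-0.78],
    [0.4,0.35,-0.78],
    [0.6,0.52,-0.78],
    [0.8,0.7,-0.78],
    [0.89,0.78,-0.78],
    [0.89,0.78,-0.78],
    [0.89,0.78,-0.78],
    [0.89,0.78,-0.78],
    [0.89,0.78,-0.78],
    [0.89,0.78,-0.78],
    [0.89,0.78,-0.78]
  ],
  "yaw": [0.0,0.018,0.036,0.054,0.072,0.09,0.108,0.126,0.144,0.162,0.18,0.1817,0.1817,0.1817],
  "claw": [-1,-1,-1,-1,-1,-1,-1,-1,-1,-1,-1,-1,-1,-1],
  "grip_force": 60
}}

```text
time_s: 1.27
tcp_pos: [0.2997, 0.4597, 0.3607]
eef_rot: [180.0, -0.0, -79.4]
contact_force: [0.1, -0.0, -0.5]
gripper_width: 0.0873
gripper_force: 0.0
```

Emit:
{"fn": "step_arm", "kwargs": {
  "xyz": [
    [0.2,-0.06,0],
    [0.4,-0.12,0],
    [0.6,-0.18,0],
    [0.8,-0.24,0],
    [1,-0.3,0],
    [1,-0.3,0]
  ],
  "yaw": [0,0,0,0,0,0],
  "claw": [-1,-1,-1,-1,-1,-1]
}}

```text
time_s: 1.77
tcp_pos: [0.3966, 0.2691, 0.3617]
eef_rot: [-180.0, -0.0, -79.6]
contact_force: [-0.4, 0.3, 0.1]
gripper_width: 0.0872
gripper_force: 0.0
```

Emit:
{"fn": "step_arm", "kwargs": {
  "xyz": [
    [0.2,-0.06,0],
    [0.4,-0.12,0],
    [0.6,-0.18,0],
    [0.8,-0.24,0],
    [1,-0.3,0],
    [1,-0.3,0]
  ],
  "yaw": [0,0,0,0,0,0],
  "claw": [-1,-1,-1,-1,-1,-1]
}}

```text
time_s: 2.27
tcp_pos: [0.4919, 0.0828, 0.3606]
eef_rot: [179.9, -0.1, -79.7]
contact_force: [-0.1, 1.5, -0.8]
gripper_width: 0.0874
gripper_force: 0.0
```

Emit:
{"fn": "step_arm", "kwargs": {
  "xyz": [
    [0.2,0,0.1],
    [0.4,-0.04,0.2],
    [0.6,-0.04,0.3],
    [0.8,-0.04,0.4],
    [1,-0.04,0.4],
    [1,-0.04,0.4],
    [1,-0.04,0.4]
  ],
  "yaw": [0,0,0,0,0,0,0],
  "claw": [-1,-1,-1,-1,-1,-1,-1]
}}

```text
time_s: 2.85
tcp_pos: [0.5339, -0.1099, 0.2795]
eef_rot: [179.8, -0.0, -79.6]
contact_force: [-0.1, -0.8, 1.0]
gripper_width: 0.0877
gripper_force: 0.0
```

Emit:
{"fn": "step_arm", "kwargs": {
  "xyz": [
    [0.16,-0.02,0],
    [0.315,-0.024,0],
    [0.315,-0.024,0.15],
    [0.315,-0.024,0.3],
    [0.315,-0.024,0.45],
    [0.315,-0.024,0.54],
    [0.315,-0.024,0.54],
    [0.315,-0.024,0.54]
  ],
  "yaw": [0,0,0,0,0,0,0,0],
  "claw": [-1,-1,-1,-1,-1,-1,-1,-1]
}}

```text
time_s: 3.52
tcp_pos: [0.5501, -0.1679, 0.1729]
eef_rot: [179.9, -0.0, -79.5]
contact_force: [0.6, -0.5, -0.4]
gripper_width: 0.0875
gripper_force: 0.0
```

```bash
python3 - <<'E'
from h import *
p,d=grab('scene'); cv2.imwrite('pics/pre.png',cv2.resize(p[120:260,210:380],None,fx=4.2,fy=4.2,interpolation=2))
p2,d2=grab('top'); 
print(status.get_state()['tcp_pos'])
E
```

```text
[ 0.55145671 -0.16823319  0.17487436]
```

View pics/pre.png

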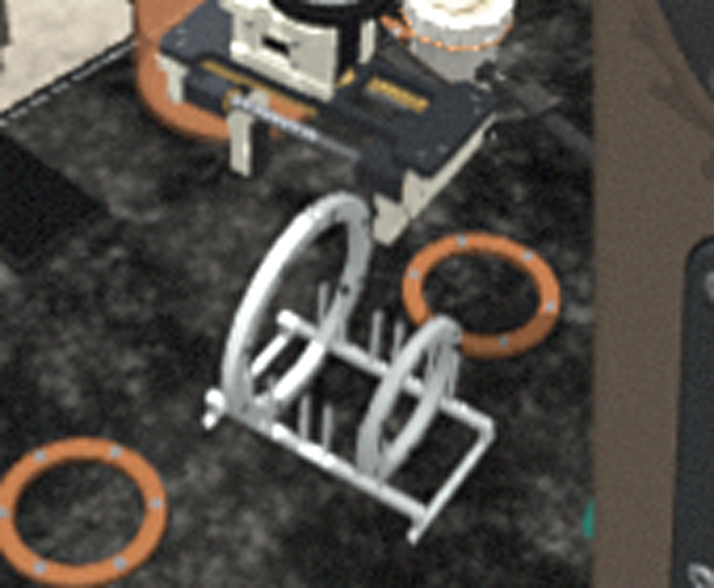

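The ring's top at (345,200) lies between the open rear finger (243,150) and front finger (390,215). I check numerically how well it is centred.

```bash
python3 - <<'E'
from h import *
s=status.get_state(); t=np.array(s['tcp_pos']); y=np.radians(10.45); a=np.array([np.cos(y),np.sin(y)]); l=np.array([-a[1],a[0]])
for n in('scene','top'):
    p,d=load(n); C=cloud(n,d).reshape(-1,3); C=C[d.ravel()>0]
    u=(C[:,:2]-t[:2])@a; v=(C[:,:2]-t[:2])@l; z=C[:,2]
    k=(abs(u)<.08)&(abs(v)<.14)&(z>.155)&(z<.24)
    h,e=np.histogram(u[k&(z<.20)],bins=np.arange(-.08,.081,.004)); print(n,[(round(float(e[i])*1e3),int(h[i])) for i in range(len(h)) if h[i]])
    for nm,lo,hi in(('ring',-.02,.02),('rear',.03,.08),('front',-.08,-.03)):
        m=k&(u>lo)&(u<hi)&(z<.2); 
        if m.sum(): print(nm,m.sum(),'u',np.percentile(u[m],[2,50,98]).round(4),'v',np.percentile(v[m],[2,50,98]).round(4),'z',np.percentile(z[m],[2,98]).round(3))
    m=k&(abs(u)<.02)&(z<.2)&(z>.165); V=v[m]; print('chord',V.min(),V.max(),'mid',(V.min()+V.max())/2)
E
```

```text
scene [(-64, 2), (-60, 1), (-52, 3), (-12, 5), (-8, 130), (-4, 55), (0, 27), (40, 8), (44, 2), (48, 1), (52, 1)]
ring 217 u [-0.008  -0.0056  0.0018] v [-0.0328  0.0369  0.0841] z [0.155 0.187]
rear 12 u [0.0417 0.0429 0.0524] v [-0.0058  0.0096  0.0136] z [0.194 0.199]
front 6 u [-0.0613 -0.054  -0.0483] v [-0.0068  0.0113  0.014 ] z [0.198 0.2  ]
chord -0.033296183280999196 0.07639082124132447 mid 0.021547318980162638
top [(-8, 21), (-4, 29), (0, 18), (4, 1)]
ring 69 u [-0.006  -0.0021  0.0037] v [0.0264 0.0581 0.0841] z [0.157 0.189]
chord 0.024918135977887366 0.07891287825764338 mid 0.05191550711776537
```

```bash
python3 - <<'E'
from h import *
s=status.get_state(); t=np.array(s['tcp_pos']); y=np.radians(10.45); a=np.array([np.cos(y),np.sin(y),0]); 
c=cams.calibration('scene'); T=np.array(c['camera_from_world'])
p,d=load('scene')
for u in(.044,-.065):
  for z in(.16,.18,.20,.22):
    P=t+u*a; P[2]=z
    q=cv2.projectPoints(P,cv2.Rodrigues(T[:3,:3])[0],T[:3,3],np.array(c['mtx']),np.array(c['D']))[0].ravel()
    zz=(T@np.r_[P,1])[2]; print(u,z,q.round(1),((q-[210,120])*4.2).round(),'exp',zz.round(3),'depth',d[int(q[1]),int(q[0])].round(3))
print(t)
E
```

```text
0.044 0.16 [271.4 168.7] [258. 205.] exp 1.053 depth 1.282
0.044 0.18 [271.5 163.6] [258. 183.] exp 1.037 depth 1.299
0.044 0.2 [271.6 158.3] [259. 161.] exp 1.022 depth 1.013
0.044 0.22 [271.7 152.8] [259. 138.] exp 1.007 depth 0.999
-0.065 0.16 [304.6 185.4] [397. 275.] exp 1.009 depth 1.229
-0.065 0.18 [305.2 180.3] [400. 253.] exp 0.994 depth 1.247
-0.065 0.2 [305.8 175.1] [402. 231.] exp 0.979 depth 1.263
-0.065 0.22 [306.4 169.6] [405. 208.] exp 0.964 depth 0.901
[ 0.55145671 -0.16823319  0.17487436]
```

```bash
python3 - <<'E'
from h import *
p,d=grab('scene')
s=status.get_state(); t=np.array(s['tcp_pos']); print(s['time_s'],t,s['joints'])
y=np.radians(10.45); a=np.array([np.cos(y),np.sin(y)]); l=np.array([-a[1],a[0]])
C=cloud('scene',d).reshape(-1,3); u=(C[:,:2]-t[:2])@a; v=(C[:,:2]-t[:2])@l; z=C[:,2]
k=(abs(u)<.13)&(abs(v)<.07)&(z>.15)&(z<.35)&(d.ravel()>0)
for lo in np.arange(.15,.35,.01):
    m=k&(z>=lo)&(z<lo+.01)
    if m.sum(): print(round(lo,2),m.sum(),'u',u[m].min().round(3),u[m].max().round(3),'v',v[m].min().round(3),v[m].max().round(3))
q=cv2.resize(p[90:200,220:360],None,fx=5.5,fy=5.4,interpolation=2); cv2.imwrite('pics/pre2.png',q)
E
```

```text
3.6667 [ 0.55148313 -0.16831097  0.17505228] [ 2.47843851e+00  1.24794371e+01 -1.46901701e+01  3.25416555e-02
 -6.26591549e+01  7.98816751e+00]
0.15 15 u -0.008 -0.003 v -0.045 0.069
0.16 26 u -0.009 0.003 v -0.037 0.069
0.17 74 u -0.009 0.003 v -0.027 0.07
0.18 71 u -0.009 0.002 v -0.012 0.054
0.19 13 u -0.059 0.058 v -0.006 0.012
0.2 47 u -0.061 0.057 v -0.009 0.014
0.21 45 u -0.061 0.057 v -0.006 0.013
0.22 43 u -0.064 0.062 v -0.006 0.014
0.23 36 u -0.064 0.06 v 0.001 0.015
0.24 21 u 0.043 0.06 v -0.007 0.014
0.25 11 u 0.046 0.056 v -0.009 0.014
0.26 83 u -0.09 0.085 v -0.038 0.042
0.27 239 u -0.09 0.087 v -0.036 0.043
0.28 250 u -0.096 0.094 v -0.037 0.042
0.29 254 u -0.098 0.094 v -0.032 0.042
0.3 732 u -0.099 0.096 v -0.038 0.042
0.31 136 u -0.018 0.049 v -0.025 0.029
0.32 98 u -0.018 0.049 v -0.023 0.026
0.33 77 u -0.019 0.05 v -0.021 0.026
0.34 15 u -0.019 0.031 v 0.004 0.025
```

View pics/pre2.png

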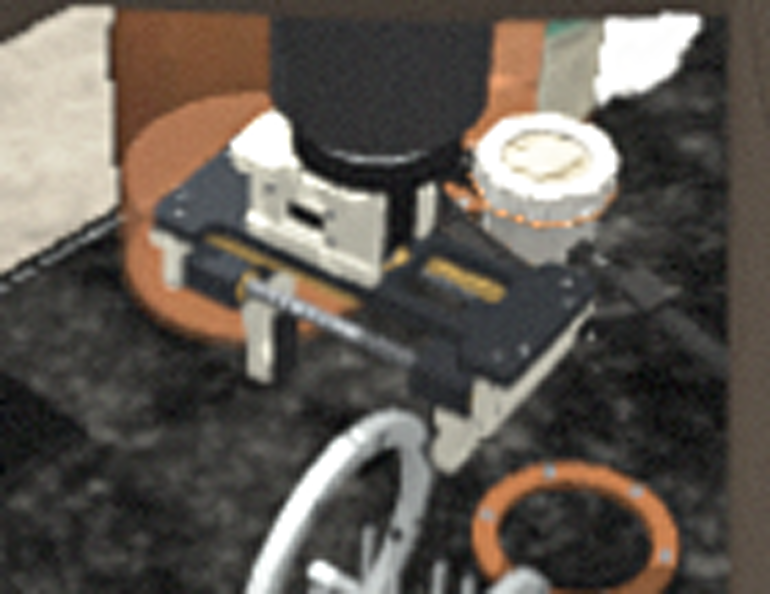

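The picture shows both fingertips, at (262,380) and (450,465), ending above the ring's top. The depth data agree: the real tool sits about 30 mm higher than reported. I trust the camera's relative measure and go lower.

Emit:
{"fn": "step_arm", "kwargs": {
  "xyz": [
    [0.018,0.005,0.04],
    [0.018,0.005,0.08],
    [0.018,0.005,0.12],
    [0.018,0.005,0.15],
    [0.018,0.005,0.15],
    [0.018,0.005,0.15]
  ],
  "yaw": [0,0,0,0,0,0],
  "claw": [-1,-1,-1,-1,-1,-1]
}}

```text
time_s: 4.17
tcp_pos: [0.5494, -0.1726, 0.1424]
eef_rot: [179.9, 0.0, -79.6]
contact_force: [1.1, 0.3, -0.3]
gripper_width: 0.0881
gripper_force: 0.0
```

```bash
cat > g.py <<'E'
from h import *
def rep(yw=10.45):
    p,d=grab('scene')
    s=status.get_state(); t=np.array(s['tcp_pos']); print(s['time_s'],t.round(4),np.round(s['eef_rot'],2),np.round(s['contact_force'],2))
    y=np.radians(yw); a=np.array([np.cos(y),np.sin(y)]); l=np.array([-a[1],a[0]])
    C=cloud('scene',d).reshape(-1,3); u=(C[:,:2]-t[:2])@a; v=(C[:,:2]-t[:2])@l; z=C[:,2]-t[2]
    k=(abs(u)<.11)&(abs(v)<.09)&(z>-.06)&(z<.12)&(d.ravel()>0)
    for lo in np.arange(-.06,.12,.01):
        m=k&(z>=lo)&(z<lo+.01)
        if m.sum(): print(round(lo,2),m.sum(),'u',u[m].min().round(3),u[m].max().round(3),'v',v[m].min().round(3),v[m].max().round(3))
E
python3 -c "
from g import *
rep()"
```

```text
4.2167 [ 0.5497 -0.1725  0.1429] [ 1.7997e+02 -1.0000e-02 -7.9600e+01] [-0.2  -0.06  0.8 ]
-0.06 97 u -0.101 0.011 v -0.058 0.082
-0.05 37 u -0.095 0.004 v -0.058 0.079
-0.04 44 u -0.096 0.003 v -0.056 0.073
-0.03 54 u -0.095 0.003 v -0.055 0.065
-0.02 75 u -0.096 0.001 v -0.053 0.088
-0.01 9 u -0.006 0.003 v -0.041 0.09
0.0 12 u -0.006 -0.002 v -0.036 0.089
0.01 35 u -0.006 0.005 v -0.034 0.089
0.02 86 u -0.061 0.056 v -0.029 0.084
0.03 120 u -0.062 0.057 v -0.017 0.069
0.04 90 u -0.063 0.061 v -0.008 0.049
0.05 39 u -0.063 0.059 v -0.007 0.014
0.06 23 u 0.042 0.062 v -0.007 0.014
0.07 12 u 0.046 0.055 v -0.009 0.014
0.08 24 u -0.09 0.08 v -0.031 0.041
0.09 129 u -0.09 0.084 v -0.036 0.042
0.1 257 u -0.095 0.086 v -0.027 0.042
0.11 215 u -0.097 0.095 v -0.037 0.043
```

Emit:
{"fn": "step_arm", "kwargs": {
  "xyz": [
    [0,0,0.02],
    [0,0,0.02],
    [0,0,0.02],
    [0,0,0.02],
    [0,0,0.02],
    [0,0,0.02],
    [0,0,0.02],
    [0,0,0.02],
    [0,0,0.02],
    [0,0,0.02],
    [0,0,0.02],
    [0,0,0.02],
    [0,0,0.02],
    [0,0,0.02]
  ],
  "yaw": [0,0,0,0,0,0,0,0,0,0,0,0,0,0],
  "claw": [-1,-1,1,1,1,1,1,1,1,1,1,1,1,1],
  "grip_force": 60
}}

```text
time_s: 5.38
tcp_pos: [0.5498, -0.1724, 0.1391]
eef_rot: [-180.0, 0.0, -79.6]
contact_force: [0.8, 0.2, -0.6]
gripper_width: 0.013
gripper_force: 0.0
```

Still closing; a few more rows.

Emit:
{"fn": "step_arm", "kwargs": {
  "xyz": [
    [0,0,0],
    [0,0,0],
    [0,0,0],
    [0,0,0],
    [0,0,0],
    [0,0,0]
  ],
  "yaw": [0,0,0,0,0,0],
  "claw": [1,1,1,1,1,1]
}}

```text
time_s: 5.88
tcp_pos: [0.5498, -0.1724, 0.1391]
eef_rot: [-180.0, -0.0, -79.6]
contact_force: [0.8, -0.2, -0.9]
gripper_width: 0.0095
gripper_force: 60.0
```

Emit:
{"fn": "step_arm", "kwargs": {
  "xyz": [
    [0,0,-0.02],
    [0,0,-0.05],
    [0,0,-0.1],
    [0,0,-0.15],
    [0,0,-0.2],
    [0,0,-0.25],
    [0,0,-0.3],
    [0,0,-0.35],
    [0,0,-0.4],
    [0,0,-0.45],
    [0,0,-0.5],
    [0,0,-0.55],
    [0,0,-0.6],
    [0,0,-0.65],
    [0,0,-0.7],
    [0,0,-0.7],
    [0,0,-0.7],
    [0,0,-0.7]
  ],
  "yaw": [0,0,0,0,0,0,0,0,0,0,0,0,0,0,0,0,0,0],
  "claw": [1,1,1,1,1,1,1,1,1,1,1,1,1,1,1,1,1,1]
}}

```text
time_s: 7.38
tcp_pos: [0.5494, -0.1722, 0.2785]
eef_rot: [180.0, 0.0, -79.6]
contact_force: [-0.5, 0.2, -7.4]
gripper_width: 0.0097
gripper_force: 60.0
```

```bash
python3 - <<'E'
from h import *
s=status.get_state(); print({k:np.round(s[k],2) for k in('contact_force','moment','gripper_width','gripper_force')})
t=np.array(s['tcp_pos'])
y=np.radians(10.45); a=np.array([np.cos(y),np.sin(y)]); l=np.array([-a[1],a[0]])
for n in('scene','top'):
    p,d=grab(n); C=cloud(n,d).reshape(-1,3); u=(C[:,:2]-t[:2])@a; v=(C[:,:2]-t[:2])@l; z=C[:,2]
    m=(abs(u)<.03)&(v>-.11)&(v<.16)&(z>.1)&(z<t[2]+.03)&(d.ravel()>0)&((abs(u)<.012))&((v>.017)|(z<t[2]+.0))
    P=np.c_[v[m],z[m]]; 
    from scipy.optimize import least_squares
    f=least_squares(lambda c:np.maximum(0,abs(np.hypot(P[:,0]-c[0],P[:,1]-c[1])-.077)-.007),[.021,t[2]-.04],loss='soft_l1',f_scale=.002)
    print(n,t.round(4),'centre v,z',f.x.round(4),'u',np.median(u[m]).round(4),m.sum(),f.cost)
    if n=='scene': cv2.imwrite('pics/lift.png',cv2.resize(p[90:240,190:360],None,fx=4,fy=4))
E
```

```text
{'contact_force': array([-0.45,  0.2 , -7.4 ]), 'moment': array([ 0.01, -0.04,  0.01]), 'gripper_width': np.float64(0.01), 'gripper_force': np.float64(59.98)}
scene [ 0.5494 -0.1722  0.2785] centre v,z [0.024 0.243] u -0.0045 592 6.19567901648126e-05
top [ 0.5494 -0.1722  0.2785] centre v,z [0.0214 0.2463] u -0.0005 150 2.7794569403395333e-05
```

View pics/lift.png

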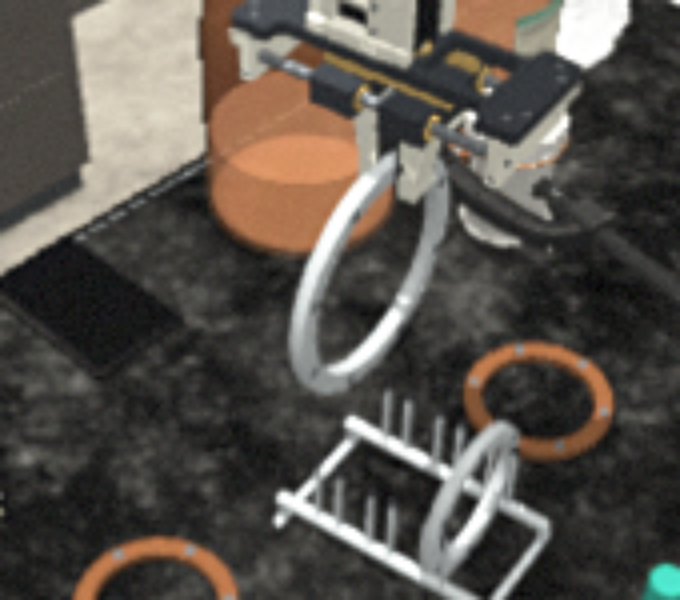

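The ring is lifted and clear of the rack: it shows at (370,270) and the small ring still stands at (470,500). It weighs about 7 N and its centre is about 22 mm to the side of the pinch. Next I carry it to a point before the hook.

Emit:
{"fn": "step_arm", "kwargs": {
  "xyz": [
    [-0.04,0.02,0],
    [-0.1,0.05,0],
    [-0.18,0.09,0],
    [-0.26,0.13,0],
    [-0.36,0.18,0],
    [-0.46,0.22,0],
    [-0.56,0.22,0],
    [-0.66,0.22,0],
    [-0.76,0.22,0],
    [-0.86,0.22,0],
    [-0.93,0.22,0],
    [-0.98,0.22,0],
    [-1,0.22,0],
    [-1,0.22,0]
  ],
  "yaw": [0,0,0,0,0,0,0,0.001,0.002,0.003,0.004,0.0045,0.0045,0.0045],
  "claw": [1,1,1,1,1,1,1,1,1,1,1,1,1,1]
}}

```text
time_s: 8.65
tcp_pos: [0.4696, 0.0173, 0.2791]
eef_rot: [-180.0, 0.0, -81.1]
contact_force: [0.3, -0.0, -8.0]
gripper_width: 0.0098
gripper_force: 60.0
```

```bash
cat > k.py <<'E'
from h import *
from scipy.optimize import least_squares
def ring(yw=8.8,names=('scene','top')):
    s=status.get_state(); t=np.array(s['tcp_pos']); print(s['time_s'],t.round(4),np.round(s['eef_rot'],2),np.round(s['contact_force'],2),np.round(s['moment'],2),s['gripper_width'])
    y=np.radians(yw); a=np.array([np.cos(y),np.sin(y)]); l=np.array([-a[1],a[0]])
    for n in names:
        p,d=grab(n); C=cloud(n,d).reshape(-1,3); u=(C[:,:2]-t[:2])@a; v=(C[:,:2]-t[:2])@l; z=C[:,2]
        m=(abs(u)<.012)&(v>-.075)&(v<.12)&(z>.06)&(z<t[2]+.05)&(d.ravel()>0)&((v>.017)|(z<t[2]))
        P=np.c_[v[m],z[m]]
        f=least_squares(lambda c:np.maximum(0,abs(np.hypot(P[:,0]-c[0],P[:,1]-c[1])-.077)-.007),[.022,t[2]-.036],loss='soft_l1',f_scale=.002)
        um=np.median(u[m]); k=m&(z>f.x[1]+.02)
        print(n,'centre',(t[:2]+um*a+f.x[0]*l).round(4),'v,z',f.x.round(4),'u med/pct',um.round(4),np.percentile(u[m],[5,95]).round(4),m.sum(),
          'axis yaw', (yw-np.degrees(np.polyfit(v[m],u[m],1)[0])).round(2),'tilt',np.degrees(np.polyfit(z[m],u[m],1)[0]).round(2))
        tgt=np.array([.510,.2122]); c=t[:2]+f.x[0]*l; print('   to seat along',((tgt-c)@a).round(4),'lateral',((tgt-c)@l).round(4))
E
python3 -c "
from k import *
ring(names=())"
```

```text
8.65 [0.4696 0.0173 0.2791] [-1.7998e+02  2.0000e-02 -8.1120e+01] [ 0.34 -0.04 -7.99] [-0.21 -0.13  0.  ] 0.009779124064134368
```

Emit:
{"fn": "step_arm", "kwargs": {
  "xyz": [
    [-0.04,0.02,0],
    [-0.1,0.02,0],
    [-0.18,0.02,0],
    [-0.27,0.02,0],
    [-0.36,0.02,0],
    [-0.45,0.02,0],
    [-0.54,0.02,0],
    [-0.63,0.02,0],
    [-0.7,0.02,0],
    [-0.76,0.02,0],
    [-0.8,0.02,0],
    [-0.82,0.02,0],
    [-0.82,0.02,0],
    [-0.82,0.02,0]
  ],
  "yaw": [0,0,0,0,0,0,0,0,0,0,0,0,0,0],
  "claw": [1,1,1,1,1,1,1,1,1,1,1,1,1,1]
}}

```text
time_s: 9.82
tcp_pos: [0.4414, 0.1774, 0.279]
eef_rot: [180.0, -0.0, -81.2]
contact_force: [-0.4, 0.1, -8.6]
gripper_width: 0.0095
gripper_force: 60.0
```

```bash
python3 -c "
from k import *
ring()
p,d=load('scene'); cv2.imwrite('pics/pre_hook.png',cv2.resize(p[130:290,90:260],None,fx=3.6,fy=3.6,interpolation=2))"
```

```text
9.8167 [0.4414 0.1774 0.279 ] [ 1.7998e+02 -3.0000e-02 -8.1230e+01] [-0.35  0.08 -8.63] [-0.04 -0.05 -0.02] 0.009538244951907561
scene centre [0.4337 0.1985] v,z [0.022  0.2448] u med/pct -0.0043 [-0.0063  0.003 ] 957 axis yaw 9.53 tilt -0.01
   to seat along 0.0732 lateral 0.0018
top centre [0.437  0.1959] v,z [0.0189 0.2495] u med/pct -0.0014 [-0.0037  0.0058] 50 axis yaw 11.05 tilt 1.37
   to seat along 0.0732 lateral 0.0049
```

View pics/pre_hook.png

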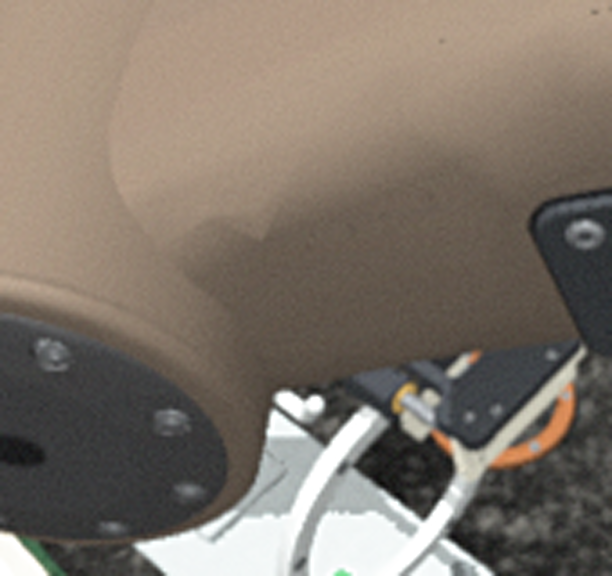

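The picture shows the hook tip at (310,405), just behind the ring rim at (350,450). The pinch is at (440,430), on the far side of the hook. Forward now.

Emit:
{"fn": "step_arm", "kwargs": {
  "xyz": [
    [-0.005,-0.03,0],
    [-0.012,-0.07,0],
    [-0.012,-0.11,0],
    [-0.012,-0.15,0],
    [-0.012,-0.19,0],
    [-0.012,-0.23,0],
    [-0.012,-0.27,0],
    [-0.012,-0.31,0],
    [-0.012,-0.34,0],
    [-0.012,-0.365,0],
    [-0.012,-0.365,0],
    [-0.012,-0.365,0.02],
    [-0.012,-0.365,0.04],
    [-0.012,-0.365,0.07],
    [-0.012,-0.365,0.1],
    [-0.012,-0.365,0.13],
    [-0.012,-0.365,0.15],
    [-0.012,-0.365,0.15],
    [-0.012,-0.365,0.15]
  ],
  "yaw": [0,0,0,0,0,0,0,0,0,0,0,0,0,0,0,0,0,0,0],
  "claw": [1,1,1,1,1,1,1,1,1,1,1,1,1,1,1,1,1,1,1]
}}

```text
time_s: 11.5
tcp_pos: [0.5131, 0.1912, 0.2488]
eef_rot: [180.0, -0.0, -81.2]
contact_force: [1.0, -0.1, -7.4]
gripper_width: 0.0093
gripper_force: 60.0
```

```bash
python3 -c "
from k import *
ring()
p,d=load('scene'); cv2.imwrite('pics/on_hook.png',cv2.resize(p[140:280,120:260],None,fx=4.2,fy=4.2,interpolation=2))"
```

```text
11.5 [0.5131 0.1912 0.2488] [ 1.7997e+02 -2.0000e-02 -8.1220e+01] [ 1.   -0.13 -7.36] [-0.11 -0.15 -0.01] 0.009335078819928847
scene centre [0.5055 0.2125] v,z [0.0221 0.2136] u med/pct -0.0042 [-0.0063  0.0028] 951 axis yaw 9.31 tilt 0.09
   to seat along 0.0002 lateral -0.0009
top centre [0.5076 0.2129] v,z [0.0222 0.2157] u med/pct -0.0021 [-0.0035  0.0055] 68 axis yaw 7.93 tilt -0.17
   to seat along 0.0002 lateral -0.001
```

View pics/on_hook.png

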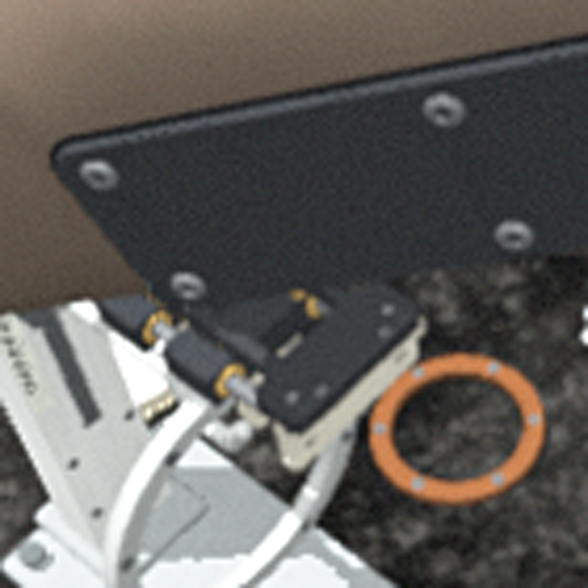

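The tip, at (232,430), now shows through the ring's hole in front of the rim, so the hook is through. I lower slowly, about 18 mm/s.

Emit:
{"fn": "step_arm", "kwargs": {
  "xyz": [
    [0,0,0.007],
    [0,0,0.014],
    [0,0,0.021],
    [0,0,0.028],
    [0,0,0.035],
    [0,0,0.042],
    [0,0,0.049],
    [0,0,0.056],
    [0,0,0.063],
    [0,0,0.07],
    [0,0,0.077],
    [0,0,0.084],
    [0,0,0.091],
    [0,0,0.098],
    [0,0,0.105],
    [0,0,0.112],
    [0,0,0.119],
    [0,0,0.126],
    [0,0,0.13],
    [0,0,0.13]
  ],
  "yaw": [0,0,0,0,0,0,0,0,0,0,0,0,0,0,0,0,0,0,0,0],
  "claw": [1,1,1,1,1,1,1,1,1,1,1,1,1,1,1,1,1,1,1,1]
}}

```text
time_s: 13.27
tcp_pos: [0.5133, 0.1913, 0.2229]
eef_rot: [-180.0, -0.0, -81.2]
contact_force: [-0.4, -0.1, -5.1]
gripper_width: 0.01
gripper_force: 60.0
```

```bash
cat > f.py <<'E'
from plant import status,cams
import numpy as np
F=[]
for i in range(6):
    cams.capture('top'); s=status.get_state(); F.append(np.r_[s['contact_force'],s['moment'],s['tcp_pos'][2]])
print(s['time_s'],np.mean(F,0).round(3),np.std(F,0).round(2))
E
python3 f.py
```

```text
13.5667 [-6.670e-01  1.110e-01 -5.014e+00 -1.050e-01  1.450e-01  5.000e-03
  2.230e-01] [0.16 0.42 0.5  0.02 0.04 0.04 0.  ]
```

Emit:
{"fn": "step_arm", "kwargs": {
  "xyz": [
    [0,0,0.006],
    [0,0,0.012],
    [0,0,0.018],
    [0,0,0.024],
    [0,0,0.03],
    [0,0,0.036],
    [0,0,0.042],
    [0,0,0.048],
    [0,0,0.054],
    [0,0,0.06],
    [0,0,0.066],
    [0,0,0.072],
    [0,0,0.078],
    [0,0,0.084],
    [0,0,0.09],
    [0,0,0.096],
    [0,0,0.1],
    [0,0,0.1],
    [0,0,0.1]
  ],
  "yaw": [0,0,0,0,0,0,0,0,0,0,0,0,0,0,0,0,0,0,0],
  "claw": [1,1,1,1,1,1,1,1,1,1,1,1,1,1,1,1,1,1,1]
}}

```text
time_s: 15.15
tcp_pos: [0.5132, 0.1913, 0.2031]
eef_rot: [-180.0, -0.0, -81.2]
contact_force: [-1.2, -0.6, -2.2]
gripper_width: 0.0096
gripper_force: 60.0
```

```bash
python3 f.py
```

```text
15.45 [-0.744 -0.64  -2.099 -0.192  0.248  0.023  0.203] [0.18 0.48 0.5  0.02 0.04 0.05 0.  ]
```

Emit:
{"fn": "step_arm", "kwargs": {
  "xyz": [
    [0,0,0.006],
    [0,0,0.012],
    [0,0,0.018],
    [0,0,0.024],
    [0,0,0.03],
    [0,0,0.036],
    [0,0,0.042],
    [0,0,0.048],
    [0,0,0.054],
    [0,0,0.06],
    [0,0,0.065],
    [0,0,0.07],
    [0,0,0.07],
    [0,0,0.07]
  ],
  "yaw": [0,0,0,0,0,0,0,0,0,0,0,0,0,0],
  "claw": [1,1,1,1,1,1,1,1,1,1,1,1,1,1]
}}

```text
time_s: 16.62
tcp_pos: [0.5132, 0.1914, 0.1891]
eef_rot: [-180.0, -0.0, -81.2]
contact_force: [-0.7, -0.6, -0.7]
gripper_width: 0.0095
gripper_force: 60.0
```

```bash
sed -i 's/range(6)/range(20)/' f.py; python3 f.py; python3 -c "
from k import *
ring()"
```

```text
17.6167 [-0.776 -0.903 -0.083 -0.248  0.195  0.006  0.189] [0.53 0.46 0.58 0.02 0.05 0.03 0.  ]
17.6167 [0.5132 0.1914 0.1891] [-180.      0.    -81.23] [-1.03 -0.32  0.53] [-0.3   0.09 -0.01] 0.009216468160900054
scene centre [0.5056 0.2124] v,z [0.0219 0.1549] u med/pct -0.0043 [-0.0063  0.0029] 777 axis yaw 8.87 tilt 0.14
   to seat along -0.0 lateral -0.0009
top centre [0.5088 0.2128] v,z [0.0219 0.157 ] u med/pct -0.0011 [-0.0038  0.0056] 60 axis yaw 6.33 tilt -0.41
   to seat along -0.0 lateral -0.0008
```

Emit:
{"fn": "step_arm", "kwargs": {
  "xyz": [
    [0.002,0.002,0],
    [0.004,0.004,0],
    [0.006,0.006,0],
    [0.006,0.006,0],
    [0.006,0.006,0]
  ],
  "yaw": [0,0,0,0,0],
  "claw": [1,1,1,1,1]
}}

```text
time_s: 18.13
tcp_pos: [0.5129, 0.1907, 0.1895]
eef_rot: [-179.9, 0.1, -81.2]
contact_force: [4.0, 2.0, 0.3]
gripper_width: 0.0094
gripper_force: 60.0
```

```bash
python3 f.py
```

```text
19.1333 [ 4.013  2.609  0.058  1.049 -1.535 -0.101  0.189] [0.5  0.51 0.47 0.1  0.15 0.03 0.  ]
```

Friction holds the rim in the bend, and 1.2 mm was too much: the zero-force point is about 0.2 mm from the old pose. Going back.

Emit:
{"fn": "step_arm", "kwargs": {
  "xyz": [
    [-0.002,-0.002,0],
    [-0.0045,-0.005,0],
    [-0.0045,-0.005,0],
    [-0.0045,-0.005,0]
  ],
  "yaw": [0,0,0,0],
  "claw": [1,1,1,1]
}}

```text
time_s: 19.47
tcp_pos: [0.5123, 0.19, 0.1886]
eef_rot: [179.9, -0.1, -81.2]
contact_force: [1.4, -3.2, -0.1]
gripper_width: 0.0094
gripper_force: 60.0
```

```bash
python3 f.py
```

```text
20.4667 [-0.642 -4.705  0.031 -1.631  0.185  0.024  0.189] [1.16 0.56 0.4  0.15 0.41 0.03 0.  ]
```

```bash
python3 - <<'E'
from h import *
for i in range(8):
    cams.capture('top'); s=status.get_state(); print(s['time_s'],np.round(s['tcp_pos'],4),np.round(s['eef_rot'],2),np.round(s['contact_force'],1),np.round(s['moment'],2),np.round(s['qd'],2))
E
python3 -c "
from k import *
ring()"
```

```text
20.5167 [0.5125 0.1907 0.1888] [ 1.7993e+02 -2.0000e-02 -8.1230e+01] [-0.6 -5.1  0.1] [-1.78  0.59  0.03] [ 0.02 -0.06 -0.08  0.01 -0.04 -0.09]
20.5667 [0.5125 0.1907 0.1888] [ 1.7993e+02 -2.0000e-02 -8.1230e+01] [-1.2 -4.3  1.3] [-1.74  0.55  0.03] [-0.08 -0.02 -0.08 -0.1   0.07  0.02]
20.6167 [0.5125 0.1907 0.1888] [ 1.7993e+02 -3.0000e-02 -8.1230e+01] [-0.8 -4.4  0.4] [-1.73  0.52  0.06] [-0.06  0.03  0.03  0.02  0.    0.03]
20.6667 [0.5125 0.1907 0.1888] [ 1.7993e+02 -2.0000e-02 -8.1230e+01] [-0.8 -4.2 -0.5] [-1.73  0.49  0.03] [-0.01 -0.05 -0.01  0.01 -0.03  0.1 ]
20.7167 [0.5125 0.1907 0.1888] [ 1.7993e+02 -2.0000e-02 -8.1230e+01] [-2.3 -4.9  0. ] [-1.78  0.51  0.06] [ 0.03 -0.08  0.06  0.1  -0.12  0.  ]
20.7667 [0.5125 0.1907 0.1888] [ 1.7993e+02 -3.0000e-02 -8.1230e+01] [-1.9 -5.2 -1.1] [-1.73  0.52  0.01] [ 0.   -0.04 -0.01  0.12  0.05 -0.07]
20.8167 [0.5125 0.1907 0.1888] [ 1.7993e+02 -2.0000e-02 -8.1230e+01] [-1.7 -4.9  0.5] [-1.78  0.54  0.03] [-0.05  0.08  0.04 -0.03  0.01  0.01]
20.8667 [0.5125 0.1907 0.1888] [ 1.7993e+02 -3.0000e-02 -8.1230e+01] [-1.4 -5.5 -0.7] [-1.78  0.59 -0.01] [ 0.11 -0.02  0.09  0.02 -0.02 -0.12]
20.8667 [0.5125 0.1907 0.1888] [ 1.7993e+02 -3.0000e-02 -8.1230e+01] [-1.4  -5.45 -0.71] [-1.78  0.59 -0.01] 0.009400747255562454
scene centre [0.5049 0.2113] v,z [0.0215 0.1545] u med/pct -0.0043 [-0.0065  0.0029] 784 axis yaw 8.89 tilt 0.17
   to seat along 0.0008 lateral 0.0001
top centre [0.5069 0.212 ] v,z [0.0219 0.1579] u med/pct -0.0022 [-0.004   0.0048] 59 axis yaw 7.2 tilt -0.19
   to seat along 0.0008 lateral -0.0002
```

Emit:
{"fn": "step_arm", "kwargs": {
  "xyz": [
    [0.0015,0.0006,0],
    [0.003,0.0012,0],
    [0.003,0.0012,0],
    [0.003,0.0012,0],
    [0.003,0.0012,0]
  ],
  "yaw": [0,0,0,0,0],
  "claw": [1,1,1,1,1]
}}

```text
time_s: 21.38
tcp_pos: [0.5126, 0.1906, 0.1889]
eef_rot: [180.0, 0.0, -81.2]
contact_force: [-4.2, -1.0, -0.7]
gripper_width: 0.0098
gripper_force: 60.0
```

```bash
python3 f.py
```

```text
22.3833 [-4.691 -0.109  0.032  0.056  1.636  0.092  0.189] [0.45 0.67 0.51 0.25 0.09 0.04 0.  ]
```

Emit:
{"fn": "step_arm", "kwargs": {
  "xyz": [
    [0,0.001,0],
    [0,0.002,0],
    [0,0.003,0],
    [0,0.003,0],
    [0,0.003,0]
  ],
  "yaw": [0,0,0,0,0],
  "claw": [1,1,1,1,1]
}}

```text
time_s: 22.8
tcp_pos: [0.5129, 0.1905, 0.1893]
eef_rot: [-179.9, 0.0, -81.2]
contact_force: [-1.2, 0.6, 0.4]
gripper_width: 0.0096
gripper_force: 60.0
```

```bash
python3 f.py
```

```text
23.8 [ 0.706  1.576  0.033  0.663 -0.266 -0.014  0.189] [1.19 0.65 0.4  0.1  0.41 0.04 0.  ]
```

Emit:
{"fn": "step_arm", "kwargs": {
  "xyz": [
    [-0.001,0,0],
    [-0.001,0,0],
    [-0.001,0,0],
    [-0.001,0,0],
    [-0.001,0,0],
    [-0.001,0,0]
  ],
  "yaw": [0,0,0,0,0,0],
  "claw": [1,1,1,1,1,1],
  "grip_force": 10
}}

```text
time_s: 24.3
tcp_pos: [0.5123, 0.1903, 0.1891]
eef_rot: [-180.0, -0.0, -81.2]
contact_force: [3.1, -0.2, 0.4]
gripper_width: 0.0099
gripper_force: 10.0
```

Emit:
{"fn": "step_arm", "kwargs": {
  "xyz": [
    [0,0,0],
    [0,0,0],
    [0,0,0],
    [0,0,0],
    [0,0,0],
    [0,0,0]
  ],
  "yaw": [0,0,0,0,0,0],
  "claw": [1,1,1,1,1,1],
  "grip_force": 3
}}

```text
time_s: 24.8
tcp_pos: [0.5122, 0.1904, 0.189]
eef_rot: [180.0, -0.0, -81.2]
contact_force: [2.0, -0.1, 0.2]
gripper_width: 0.01
gripper_force: 3.0
```

```bash
python3 f.py
```

```text
25.8 [ 2.206 -0.921  0.02  -0.253 -0.902 -0.043  0.189] [0.56 0.6  0.45 0.1  0.03 0.04 0.  ]
```

Emit:
{"fn": "step_arm", "kwargs": {
  "xyz": [
    [0,0,0],
    [0,0,0],
    [0,0,0],
    [0,0,0],
    [0,0,0],
    [0,0,0],
    [0,0,0],
    [0,0,0],
    [0,0,0],
    [0,0,0],
    [0,0,0],
    [0,0,0]
  ],
  "yaw": [0,0,0,0,0,0,0,0,0,0,0,0],
  "claw": [0.76,0.72,0.68,0.64,0.6,0.55,0.5,0.45,0.4,0.3,0.3,0.3]
}}

```text
time_s: 26.8
tcp_pos: [0.5123, 0.1905, 0.189]
eef_rot: [180.0, 0.0, -81.2]
contact_force: [0.1, 0.2, 0.5]
gripper_width: 0.0306
gripper_force: 0.0
```

```bash
python3 -c "
from k import *
ring()
p,d=load('scene'); cv2.imwrite('pics/rel.png',cv2.resize(p[140:290,100:260],None,fx=3.8,fy=3.8,interpolation=2))"
```

```text
26.8 [0.5123 0.1905 0.189 ] [180.     0.   -81.23] [0.07 0.22 0.49] [ 0.1  -0.03  0.  ] 0.030618364231207937
scene centre [0.505  0.2112] v,z [0.0216 0.1551] u med/pct -0.004 [-0.0061  0.0027] 769 axis yaw 8.6 tilt 0.29
   to seat along 0.0011 lateral 0.0002
top centre [0.5076 0.2112] v,z [0.0212 0.1578] u med/pct -0.0014 [-0.0039  0.0048] 56 axis yaw 6.43 tilt -0.83
   to seat along 0.0011 lateral 0.0006
```

View pics/rel.png

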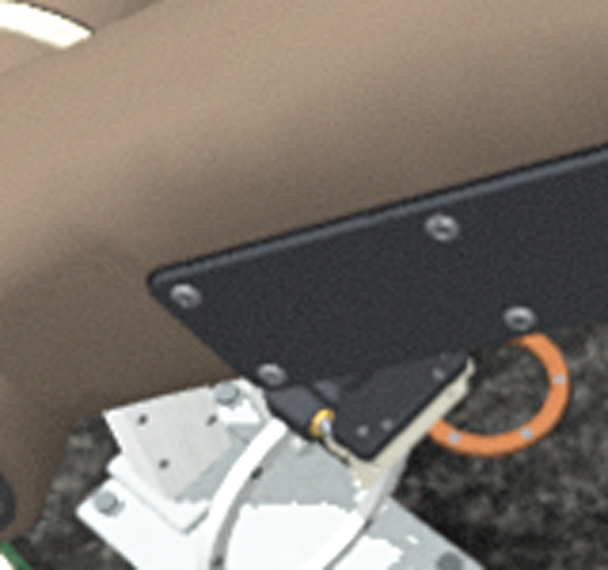

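The ring hangs steadily with its rim at (250,470), the fingers are open and there is no force on the tool. I retract straight up.

Emit:
{"fn": "step_arm", "kwargs": {
  "xyz": [
    [0,0,-0.02],
    [0,0,-0.05],
    [0,0,-0.09],
    [0,0,-0.14],
    [0,0,-0.2],
    [0,0,-0.26],
    [0,0,-0.32],
    [0,0,-0.38],
    [0,0,-0.44],
    [0,0,-0.5],
    [0,0,-0.56],
    [0,0,-0.6],
    [0,0,-0.6],
    [0,0,-0.6]
  ],
  "yaw": [0,0,0,0,0,0,0,0,0,0,0,0,0,0],
  "claw": [0.3,0.3,0.3,0.3,0.3,0.3,0.3,0.3,0.3,0.3,0.3,0.3,0.3,0.3]
}}

```text
time_s: 28.07
tcp_pos: [0.5123, 0.1906, 0.3096]
eef_rot: [-179.9, 0.0, -81.2]
contact_force: [0.6, 0.2, -0.6]
gripper_width: 0.0304
gripper_force: 0.0
```

```bash
python3 - <<'E'
from h import *
t=np.array([.5123,.1905]); y=np.radians(8.8); a=np.array([np.cos(y),np.sin(y)]); l=np.array([-a[1],a[0]])
for i in range(3):
    p,d=grab('scene'); C=cloud('scene',d).reshape(-1,3); u=(C[:,:2]-t)@a; v=(C[:,:2]-t)@l; z=C[:,2]
    m=(abs(u)<.015)&(v>-.075)&(v<.12)&(z>.06)&(z<.26)&(d.ravel()>0)
    print(m.sum(),np.median(u[m]).round(4),[np.percentile(q[m],[1,99]).round(4) for q in(v,z)],'tilt',np.degrees(np.polyfit(z[m],u[m],1)[0]).round(2),'yaw',np.degrees(np.polyfit(v[m],u[m],1)[0]).round(2))
    for _ in range(4): cams.capture('top')
s=status.get_state(); print(s['time_s'],np.round(s['contact_force'],2),s['tcp_pos'])
E
```

```text
1156 -0.0039 [array([-0.0577,  0.104 ]), array([0.0736, 0.2382])] tilt 0.3 yaw 0.04
1152 -0.0039 [array([-0.0581,  0.1041]), array([0.0739, 0.2379])] tilt 0.27 yaw 0.04
1155 -0.0039 [array([-0.0575,  0.1042]), array([0.0738, 0.238 ])] tilt 0.28 yaw 0.04
28.8167 [-0.05 -1.58  0.06] [0.51228056 0.19048994 0.30905494]
```

The ring hangs still and straight, with the tool clear of it.

```bash
python3 -c "
from plant import job
print(job.close_job())"
```

```text
the job is handed in; nothing more can be done
None
```

The large ring hangs still and straight on the weighing hook with the fingers clear of it, the small ring still stood in the rack when last seen (just after the lift), and the job is handed in; no verdict came back.

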